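Release the cam and dock the vial pot

ROBOT

A 6-joint arm with a two-finger parallel gripper is mounted at the origin on the work surface. World frame = base frame: x ahead of the robot, y to its left, z up, the work surface at z = 0. Lengths are in m, angles in rad, forces in N, time in s.
With the tool pointing down it reaches from about 0.25 to 0.775 m from the base axis. Payload 4 kg.
Tool frame: the origin (TCP) lies on the centre line of the jaws, within the pads' length; the fingertips stand 19 mm ahead of it and the grasp point (between the pads) is the TCP; x points along the fingers, z is the direction in which the jaws open and shut, and the axes are right-handed (so a half turn about x gives the same grasp; the last joint's range is limited). The gripper opens to 94 mm and grips with 3 to 60 N. Pads are 16 mm wide; open, the fingers measure 119 mm over their backs; the gripper's body (75 mm by 177 mm) begins 78 mm behind the grasp point.
Start: joints at [1.052, 0.087, 1.371, -0, 1.684, -0.103], TCP at [0.222, 0.503, 0.189] pointing down, gripper open.
Joint ranges: [-3.1, 3.1], [-0.76, 2.03], [0.27, 2.55], [-1.08, 4.22], [0.17, 2.65], [-2.57, 2.57]. Speed limits (rad/s): [2.79, 2.79, 3.14, 3.14, 3.14, 3.14].

INTERFACE

Orientations are given as [roll, pitch, yaw] about the fixed x, y, z axes, in that order (R = Rz(yaw) Ry(pitch) Rx(roll)).
In Python, from bench import robot, snapshot, camera_params gives the robot as it stands.
- The arm moves only by the tool step_arm, never from a script. Its argument "motion" is text: rows parted by semicolons, each of 7 numbers parted by spaces: the opening in per cent of the stroke, from 0 (shut) to 100 (fully open), then the shift along the tool's x, y, z in cm, then the turn, a rotation vector about the tool's x, y, z in rad. A call has 1 to 20 rows; each row shifts and turns the commanded pose from where the row before left it, along the tool's axes as they then stand; what a row does not reach is not made up. A row lasts 1/12 s, in which the tool goes at most 41.7 mm and 7.16 degrees, less where a joint would pass 70% of its speed; a pose out of reach is approached as far as the arm can. A call with a gripper value outside its range is refused whole. The fingers move at their own pace and stop on an object; the grip force is fixed at half the most. Time passes only in rows, so rows that do not move let the fingers close. It gives the time, the measured TCP pose, the force and the opening at its end, in the units of the state.
- robot.get_obs(): the state, without advancing time (a new reading comes with each control period).
- snapshot(name): name is "side" or "top" or "wrist"; returns the picture (420x560x3 uint8, red, green, blue); there is no depth.
- camera_params(name): a dict with "fx", "fy", "cx", "cy" (pixels), "D" ([k1, k2, p1, p2, k3] as OpenCV has them; the pictures are not rectified), "R" (3x3) and "t" (3): a world point X has camera coordinates R X + t. Camera axes: x right, y down, z forward; pixel columns grow to the right and rows downward; lengths in m; the calibration is good to about 2 mm. A picture is of the moment at which its call begins: read the wrist's pose just before it. camera_params takes no time and is no camera call; for the wrist camera it gives the pose at the moment of the call.
- robot.close_job(): hands the job in, once; it reports no verdict.
The state is a dict: "time": time; "joint_positions": joint angles; "qvel": joint speeds; "joint_torque": joint torques, N m; "tool_pos": TCP position; "ee_rot": TCP orientation; "wrist_force": force on the tool from outside, world axes, zero at the start; "wrist_torque": the same for the moment, N m; "width": finger opening in m.
Only numpy, scipy, OpenCV 4.12 (cv2) and the standard library are available. Lean on these libraries where they do the work, as an engineer would, in place of code of your own. Each camera call takes 0.05 s, during which the arm holds its last target.

TASK

On the docking fixture, push the red cam lever round with the fingertips until it points at the green mark, so that the low point of the steel cam faces the slide; leave the slide back until then. Then push the slide by its blue rear plate forward until it is fully home, so that the white pot comes to stand before the detector. Only push: do not lift the pot or take it off its seat, leave the lever at the green mark, and leave everything else standing where it is.

Things in the scene. Friction and masses are not known exactly. Their poses are not given: they have to be found in the camera images.
- fixture: Docking fixture, cream base plate 230 x 220 x 12 mm fixed to the bench. Origin at the centre of its underside, z up; +x is the way the slide goes forward (away from the robot, within 25 degrees), +y left of that. In this frame the slide runs along y = 0, the cam axis is at (39, 0) mm, two loose vials stand near the rear corners at (-88, 82) and (-88, -82) mm.
- green_mark (a point): Middle of the green stripe, flat on the base plate 12 mm above the bench, 34 mm long, pointing at the cam axis, 88 mm from it towards fixture -y. The lever's low-point mark.
- detector (a point): Top centre of the grey activity detector, a fixed box 44 x 40 mm, 68 mm above the bench, on the fixture's left (+y) beside the slide's path, 82 mm from its centre line.
- cam (a joint): Cam angle about its vertical axis, rad, growing counter-clockwise from above. 0: low point faces the slide, lever points at the green mark. Lever direction in the fixture frame = -90 degrees + this. Starts at 1.4 to 2.5 (lever ahead, or ahead left): turn it clockwise. Range -0.6 to 2.8, no stop or click at 0. Stays where it is left (friction 0.2 N m, 3.5 N at the post).
- cam_axis (a point): Point on the cam's axis, 42 mm above the bench, on top of the red lever's hub. Under it lies the steel cam disc, 52 mm across, 14 to 32 mm above the bench, its centre 13 mm off the axis; a yellow dot marks its high point. Off the low point it blocks the slide; within about 0.35 rad of it the slide can go home.
- cam_post (a point): Centre of the top of the upright red post at the lever's end: diameter 14 mm, 58 mm from the axis, standing from 42 to 95 mm above the bench; the flat red lever bar, 16 mm wide, lies under it 35 to 42 mm above the bench. Push the post sideways.
- slide (a joint): Travel of the slide, m: 0 = back (start), 0.035 = fully home against its stop, towards fixture +x. Stays where it is left (friction about 3 N, no spring).
- slide_push (a point): Centre line of the rear (robot-side) face of the slide's blue push plate, 60 mm above the bench. The plate is 60 mm wide (fixture y), 8 mm thick, and stands from 21 to 85 mm above the bench. The aluminium slide is 80 x 60 mm, this face is its rear end; free space behind it.
- slide_seat (a point): Floor of the round seat on the slide, where the pot stands: 25 mm above the bench, on the slide's centre line 41 mm ahead of the push face, inner diameter 46 mm; its rim is 10 mm high. Moves with the slide.
- pot: White vial pot with green cap, diameter 43 mm, 58 mm tall, 0.22 kg, loose in the slide's seat; origin at the centre of its underside. It rides on the slide; not to be lifted.
- vial_amber: Amber glass vial with crimp cap, diameter 24 mm, 48 mm tall, loose on one rear corner of the fixture base; origin at its underside. Leave alone.
- vial_clear: Clear glass vial, same size, loose on the other rear corner. Leave alone.
- canister: White plastic canister, diameter 90 mm, 115 mm tall, loose on the bench to the right; origin at its underside. Leave alone.
- wrench: Steel wrench 150 mm long lying on the bench to the left. Leave alone.
- bowl: Metal bowl, diameter 100 mm, 45 mm tall, on the bench to the left, farther away. Leave alone.
- jar: Amber jar with blue cap, diameter 54 mm, 70 mm tall, on the bench to the right, farther away. Leave alone.
- fitting: Blue plastic fitting, diameter 26 mm, 28 mm tall, standing on the bench left of the fixture. Leave alone.

How it is judged:
On the way, in this order (a step that is already met when the one before it is completed fails the run):
1. the cam is turned to its low point (lever within 0.3 rad of the green mark) with the slide still back (value of joint cam between -0.3 and 0.3 rad and value of joint slide below 0.008 m), for 0.2 s.
2. the slide is pushed home (within 2 mm of its stop) with the pot in its seat (value of joint slide above 0.033 m and value of joint cam between -0.42 and 0.42 rad and distance between pot and slide_seat below 0.007 m and angle between pot's own z axis and vertical below 0.12 rad), for 0.2 s.
At the end, for the whole second after the job is handed in: The slide stands still within 2 mm of fully home (joint slide over 0.033), the cam lever is within 0.35 rad of the green mark, and the pot stands upright (within 0.12 rad) and still in the slide's seat (underside within 7 mm of the seat's centre). All bystanders are where they were (value of joint slide above 0.033 m and velocity of joint slide between -0.005 and 0.005 m/s and value of joint cam between -0.35 and 0.35 rad and distance between pot and slide_seat below 0.007 m and angle between pot's own z axis and vertical below 0.12 rad and linear speed of pot below 0.02 m/s); the robot touches nothing.
It fails at once if the slide is pushed forward more than 10 mm before the cam is at its low point (value of joint slide above 0.01 m and value of joint cam above 0.5 rad).
It fails at once if the pot is lifted or taken out of its seat (z of pot in the frame of slide_seat above 0.01 m or distance between pot and slide_seat above 0.02 m or angle between pot's own z axis and vertical above 0.35 rad).
It fails at once if a bystander is moved by more than 15 mm or lifted (distance of any of vial_amber, vial_clear, canister, wrench, bowl, jar, fitting from where it was at the start of the episode above 0.015 m).
It also fails if it takes over 51 s, if anything falls off the work surface, if the arm or the gripper's body presses on something with over 40 N, if the wrist force passes 120 N, or if a joint passes its speed limit or range.

## Working session

There is one attempt and no reset: what is moved stays moved. The work goes in short steps, Python scripts to look and compute and a tool call to move; the robot and the scene stay as the last step left them, time stands still between calls to the robot, and variables do not carry over. Pictures are saved under pics/ and viewed, and the job is handed in when it is done.

Besides the shell and the picture viewer there is one more tool, called after "Request:" in YAML: its name, and indented under it one key for each argument. step_arm: Moves the arm, as the interface text tells. Its arguments: {"type":"object","properties":{"motion":{"type":"string"}},"required":["motion"]}

```bash
mkdir -p pics; ls
python3 - <<'E'
from bench import robot, snapshot, camera_params
import cv2
o=robot.get_obs();print(o)
for n in ["top","side"]:
    im=snapshot(n);cv2.imwrite(f"pics/{n}0.png",im[:,:,::-1]);print(n,camera_params(n))
E
```

```text
pics
{'time': 0.0, 'joint_positions': array([ 1.05190317e+00,  8.79305662e-02,  1.37224867e+00, -1.26763360e-05,
        1.68359183e+00, -1.03097656e-01]), 'qvel': array([-5.03192575e-04, -4.84340122e-05,  1.80050156e-03, -9.18682038e-04,
        5.04791426e-04, -8.10942793e-04]), 'joint_torque': array([ 1.66273559e-03, -3.40177166e+01, -3.02433944e+01,  7.18634413e-02,
        3.27651179e-02, -1.75675564e-04]), 'tool_pos': array([0.22187003, 0.50262281, 0.18762041]), 'ee_rot': array([ 3.04427843,  1.56861787, -2.08390746]), 'wrist_force': array([ 0.76401591, -0.40511764, -0.41966688]), 'wrist_torque': array([-0.02588076, -0.00203983,  0.02237182]), 'width': 0.09372772523001423}
top {'fx': 380.5627498878721, 'fy': 380.5627498878721, 'cx': 274.4195351053723, 'cy': 211.7473579604778, 'D': array([-0.04837407,  0.        ,  0.        ,  0.        ,  0.        ]), 'R': array([[ 0.02717346, -0.99962995,  0.00124922],
       [-0.99514099, -0.0271697 , -0.09463728],
       [ 0.0946362 ,  0.00132847, -0.99551104]]), 't': array([-0.01819164,  0.521493  ,  1.24286647])}
side {'fx': 503.225099512197, 'fy': 503.225099512197, 'cx': 280.48867814109167, 'cy': 213.34270756216623, 'D': array([-0.14958633,  0.        ,  0.        ,  0.        ,  0.        ]), 'R': array([[-0.98325425, -0.18135025,  0.01797672],
       [-0.12265396,  0.58558317, -0.8012792 ],
       [ 0.13478532, -0.7900661 , -0.59802046]]), 't': array([0.48313583, 0.11619848, 1.2658469 ])}
```

View pics/top0.png

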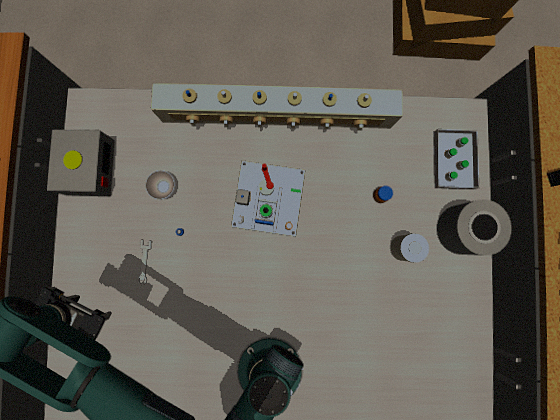

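View pics/side0.png

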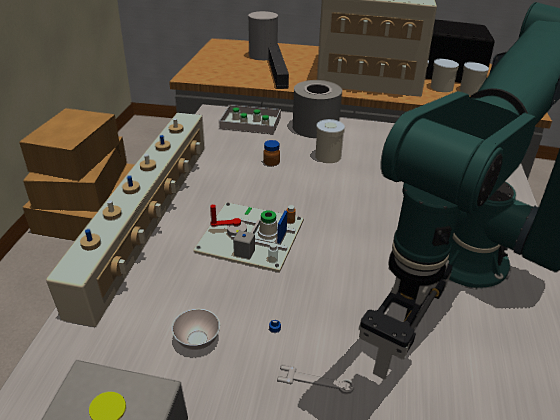

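Run:
```python
import cv2
a=cv2.imread("pics/top0.png")[110:270,200:370];cv2.imwrite("pics/top0c.png",cv2.resize(a,None,fx=3.7,fy=3.7,interpolation=2))
a=cv2.imread("pics/side0.png")[130:330,160:400];cv2.imwrite("pics/side0c.png",cv2.resize(a,None,fx=3,fy=3,interpolation=2))
```

```text
(no output)
```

View pics/top0c.png

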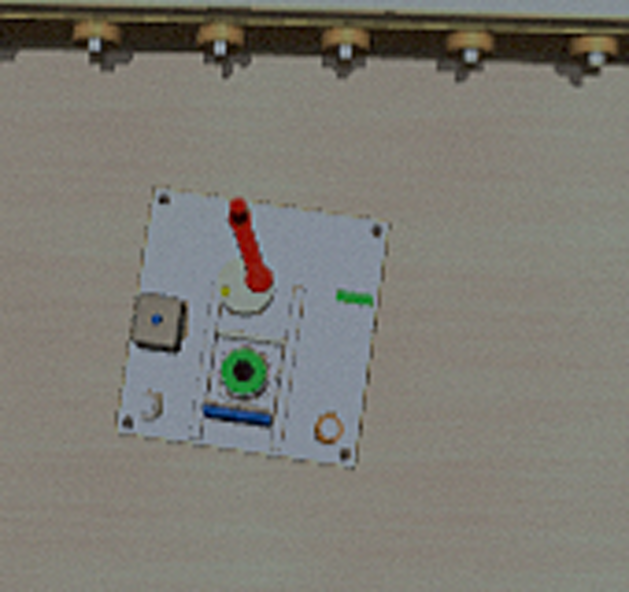

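View pics/side0c.png

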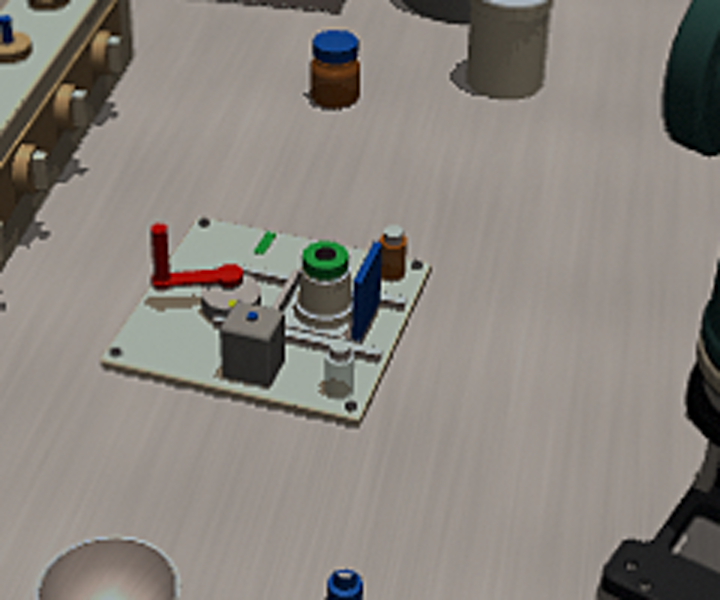

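The top crop shows the plate corners at FL(154,187), FR(389,224), RR(354,467) and RL(119,434). The hub is at (259,277), the post top at (237,205) and the green mark at (354,297). The side crop shows the same points, with the lever pointing ahead and the blue plate behind the pot. Next I'll fit the fixture pose and cam angle to both views.

```bash
cat > h.py <<'E'
import numpy as np, cv2
from scipy.optimize import least_squares
from bench import robot, snapshot, camera_params
def proj(X,n):
    c=camera_params(n);K=np.array([[c['fx'],0,c['cx']],[0,c['fy'],c['cy']],[0,0,1]])
    return cv2.projectPoints(np.atleast_2d(X).astype(float),cv2.Rodrigues(c['R'])[0],c['t'],K,c['D'])[0][:,0]
def world(p,F):
    x,y,a=p;F=np.array(F,float);c,s=np.cos(a),np.sin(a)
    return np.c_[x+c*F[:,0]-s*F[:,1],y+s*F[:,0]+c*F[:,1],F[:,2]]
def feats(q):
    l=-np.pi/2+q
    return [(.115,.11,.012),(.115,-.11,.012),(-.115,-.11,.012),(-.115,.11,.012),(.039,0,.042),(.039,-.088,.012),(.039+.058*np.cos(l),.058*np.sin(l),.095)]
E
python3 - <<'E'
from h import *
T=np.array([(154,187),(389,224),(354,467),(119,434),(259,277),(354,297),(237,205)])
S=np.array([(200,217),(432,265),(358,419),(103,362),(232,272),(265,243),(159,228)])
T=(T+.5)/3.7-.5+[200,110];S=(S+.5)/3-.5+[160,130]
f=lambda p:np.r_[(proj(world(p[:3],feats(p[3])),"top")-T).ravel(),(proj(world(p[:3],feats(p[3])),"side")-S).ravel()]
r=least_squares(f,[.5,0,0,1.7],loss='soft_l1')
print(r.x);print(f(r.x).reshape(-1,2).round(1))
p=r.x[:3]
for n,X in dict(post=feats(r.x[3])[6],axis=(.039,0,.042),mark=(.039,-.088,.012),det=(0,.082,.068)).items(): print(n,world(p,[X]))
# slide: push plate rear top edge in top view
im=cv2.imread("pics/top0c.png");ov=im.copy()
for x in (-.09,-.08,-.07,-.06):
    print(x,((proj(world(p,[(x,.03,.085),(x,-.03,.085)]),"top")-[200,110]+.5)*3.7-.5).round(0).tolist(),((proj(world(p,[(x,.03,.085),(x,-.03,.085)]),"side")-[160,130]+.5)*3-.5).round(0).tolist())
from scipy.spatial.transform import Rotation as R
o=robot.get_obs();print(R.from_euler('xyz',o['ee_rot']).as_matrix().round(3))
E
```

```text
[ 0.56932127  0.0188276  -0.12781204  2.06912192]
[[  0.2  -0.2]
 [  0.5  -0.4]
 [ -0.1   0.8]
 [ -1.5  -0.4]
 [  0.1   0.7]
 [  0.2   0.7]
 [ -0.2   0.5]
 [-34.2  46. ]
 [-77.8 -17.6]
 [ 24.6 -53. ]
 [ 84.9  18.1]
 [ -1.1  -0.8]
 [  0.   -0.8]
 [ -0.3  -0.5]]
post [[0.66206736 0.03485795 0.095     ]]
axis [[0.60800315 0.01385649 0.042     ]]
mark [[ 0.59678629 -0.07342571  0.012     ]]
det [[0.57977335 0.10015874 0.068     ]]
-0.09 [[201.0, 413.0], [270.0, 424.0]] [[360.0, 280.0], [382.0, 239.0]]
-0.08 [[203.0, 402.0], [272.0, 413.0]] [[348.0, 278.0], [370.0, 237.0]]
-0.07 [[204.0, 390.0], [274.0, 401.0]] [[337.0, 275.0], [359.0, 235.0]]
-0.06 [[206.0, 379.0], [275.0, 390.0]] [[325.0, 273.0], [348.0, 232.0]]
[[-0.001 -0.915  0.404]
 [-0.002  0.404  0.915]
 [-1.     0.    -0.002]]
```

Run:
```python
import cv2
a=cv2.imread("pics/side0.png")[195:260,220:310];cv2.imwrite("pics/side0d.png",cv2.resize(a,None,fx=8,fy=8,interpolation=2))
```

```text
(no output)
```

View pics/side0d.png

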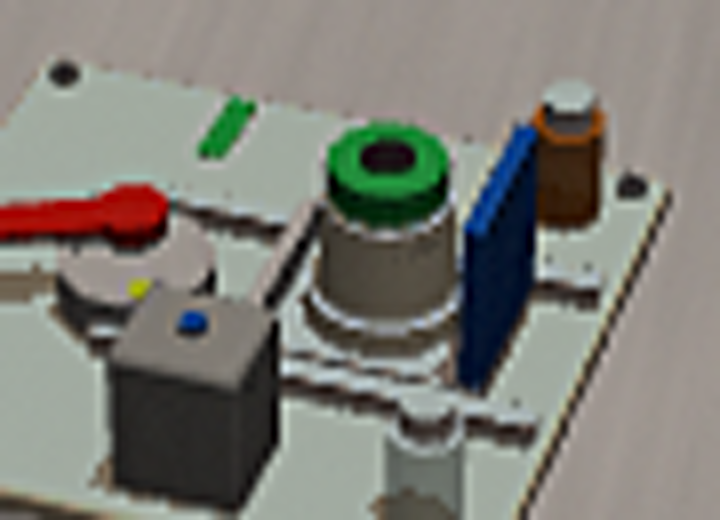

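Run:
```python
from h import *
T=np.array([(154,187),(389,224),(354,467),(119,434),(259,277),(354,297),(237,205)])
S=np.array([(103,362),(200,217),(432,265),(358,419),(232,272),(265,243),(159,228)])
T=(T+.5)/3.7-.5+[200,110];S=(S+.5)/3-.5+[160,130]
PT=(np.array([(203,415),(271,426)])+.5)/3.7-.5+[200,110]   # rear top edge of blue plate
PS=(np.array([(487,232),(540,130)])+.5)/8-.5+[220,195]
def f(p):
    B=feats(p[3])+[(p[4],.03,.085),(p[4],-.03,.085)]
    W=world(p[:3],B)
    return np.r_[(proj(W,"top")-np.r_[T,PT]).ravel(),(proj(W,"side")-np.r_[S,PS]).ravel()]
r=least_squares(f,[.5,0,0,1.7,-.08],loss='soft_l1')
print(r.x);print(f(r.x).reshape(-1,2).round(1).tolist())
p=r.x[:3];np.save("pose.npy",r.x)
L=dict(post=feats(r.x[3])[6],axis=(.039,0,.042),mark=(.039,-.088,.012),det=(0,.082,.068),push=(r.x[4],0,.06),post0=(.039,-.058,.095))
for n,X in L.items(): print(n,world(p,[X]).round(4))
```

```text
[ 0.56828133  0.02010767 -0.12051432  2.03093382 -0.09035307]
[[-0.5, 0.3], [-0.1, -0.4], [-0.3, 0.9], [-1.7, 0.1], [-0.4, 1.0], [-0.2, 0.8], [-0.2, 0.6], [-0.8, 0.0], [-0.5, -0.1], [-1.5, -1.7], [-0.6, -1.2], [0.0, -1.6], [0.6, -0.7], [-0.9, -0.4], [0.1, -0.5], [-0.1, -0.5], [-0.1, -0.2], [0.3, -1.2]]
post [[0.6617 0.0347 0.095 ]]
axis [[0.607  0.0154 0.042 ]]
mark [[ 0.5964 -0.0719  0.012 ]]
det [[0.5781 0.1015 0.068 ]]
push [[0.4786 0.031  0.06  ]]
post0 [[ 0.6    -0.0422  0.095 ]]
```

```bash
cat >> h.py <<'E'
from scipy.spatial.transform import Rotation as Ro
def delta(g,yaw):
    o=robot.get_obs();M=Ro.from_euler('xyz',o['ee_rot']).as_matrix()
    z=np.array([np.cos(yaw),np.sin(yaw),0]);x=np.array([0,0,-1.]);G=np.c_[x,np.cross(z,x),z]
    print("t",o['time'],"pos",o['tool_pos'].round(4),"F",o['wrist_force'].round(1),"shift cm",(M.T@(np.array(g)-o['tool_pos'])*100).round(2),"turn",Ro.from_matrix(M.T@G).as_rotvec().round(3), "after-turn shift cm",(G.T@(np.array(g)-o['tool_pos'])*100).round(2))
def fing(q,gap,z,r=.058):
    s=np.load("pose.npy");l=-np.pi/2+q
    F=(.039+r*np.cos(l)-gap*np.sin(l),r*np.sin(l)+gap*np.cos(l),z)
    return world(s[:3],[F])[0], l+s[2]
E
python3 -c "
from h import *
g,y=fing(2.03,.032,.188);print(g,y);delta(g,y)"
```

```text
[0.65107149 0.06487166 0.188     ] 0.338689351011413
t 0.1 pos [0.2219 0.5027 0.1877] F [ 0.4 -0.4  0. ] shift cm [ 1.000e-02 -5.694e+01 -2.272e+01] turn [ 0.816 -0.002  0.001] after-turn shift cm [-3.000e-02 -5.555e+01  2.593e+01]
```

Request:
step_arm:
  motion: "0 0 -1.5 -0.6 0 0 0;0 0 -3 -1.2 0 0 0;0 0 -3 -1.2 0 0 0;0 0 -3 -1.2 0 0 0;0 0 -3 -1.2 0 0 0;0 0 -3 -1.2 0 0 0;0 0 -3 -1.2 0 0 0;0 0 -3 -1.2 0 0 0;0 0 -3 -1.2 0 0 0;0 0 -3 -1.2 0 0 0;0 0 -3 -1.2 0 0 0;0 0 -3 -1.2 0 0 0;0 0 -3 -1.2 0 0 0;0 0 -3 -1.2 0 0 0;0 0 -3 -1.2 0 0 0;0 0 -3 -1.2 0 0 0;0 0 -3 -1.2 0 0 0;0 0 -3 -1.2 0 0 0;0 0 -3 -1.2 0 0 0;0 0 -1.5 -0.6 0 0 0"

```text
time: 1.77
tool_pos: [0.6531, 0.0611, 0.1871]
ee_rot: [2.697, 1.569, -2.434]
wrist_force: [-0.2, 0.5, 0.9]
width: 0.0005
```

Request:
step_arm:
  motion: "0 0 0 0 0.1 0 0;0 0 0 0 0.1 0 0;0 0 0 0 0.1 0 0;0 0 0 0 0.1 0 0;0 0 0 0 0.1 0 0;0 0 0 0 0.1 0 0;0 0 0 0 0.1 0 0;0 0 0 0 0.1 0 0;0 0 0 0 0 0 0;0 0 0 0 0 0 0"

```text
time: 2.6
tool_pos: [0.6512, 0.0643, 0.1881]
ee_rot: [2.737, 1.57, 3.095]
wrist_force: [0.2, 0.5, -0.7]
width: 0.0003
```

```bash
python3 -c "
from h import *
g,y=fing(2.03,.032,.073);delta(g,y);print(robot.get_obs()['width'])
cv2.imwrite('pics/t1.png',cv2.resize(snapshot('top')[100:290,170:400,::-1],None,fx=3.4,fy=3.1))
cv2.imwrite('pics/w1.png',snapshot('wrist')[:,:,::-1])"
```

```text
t 2.6 pos [0.6512 0.0643 0.1881] F [ 0.2  0.5 -0.7] shift cm [11.51  0.05  0.02] turn [ 0.019 -0.001 -0.   ] after-turn shift cm [11.51  0.06  0.  ]
0.0002875296603627555
```

View pics/w1.png

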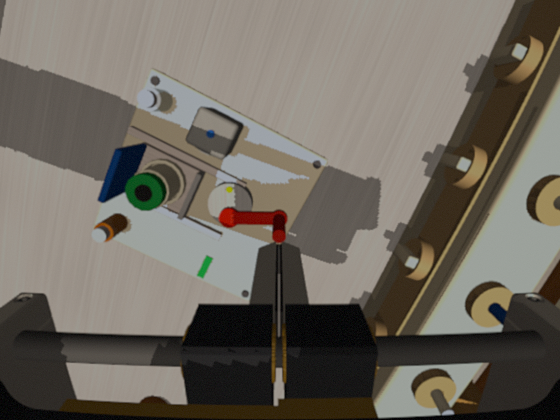

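The wrist view shows the shut fingertips at about (279,245), in line with the lever and just behind the post (top about (279,222)). The descent is clear.

Request:
step_arm:
  motion: "0 1.5 0 0 0.02 0 0;0 1.5 0 0 0 0 0;0 1.5 0 0 0 0 0;0 1.5 0 0 0 0 0;0 1.5 0 0 0 0 0;0 1.5 0 0 0 0 0;0 1.0 0 0 0 0 0;0 1.0 0 0 0 0 0;0 0.5 0 0 0 0 0;0 0 0 0 0 0 0"

```text
time: 3.53
tool_pos: [0.6507, 0.0643, 0.0722]
ee_rot: [2.798, 1.568, 3.134]
wrist_force: [0.3, -0.3, 0.1]
width: 0.0007
```

Request:
step_arm:
  motion: "0 0 -0.4 0 0 0 0;0 0 -0.4 0 0 0 0;0 0 -0.4 0 0 0 0;0 0 -0.3 0 0 0 0;0 0 -0.2 0 0 0 0;0 0 0 0 0 0 0"

```text
time: 4.03
tool_pos: [0.6576, 0.0488, 0.0747]
ee_rot: [0.574, 1.568, 0.909]
wrist_force: [-0.6, 2.6, 2.2]
width: 0.0007
```

```bash
python3 -c "
from h import *
g,y=fing(2.03,.015,.073);delta(g,y)
cv2.imwrite('pics/t2.png',cv2.resize(snapshot('side')[130:330,160:400,::-1],None,fx=3,fy=3))"
```

```text
t 4.0333 pos [0.6576 0.0488 0.0747] F [-0.6  2.6  2.2] shift cm [ 0.17  0.03 -0.09] turn [-0.004  0.002 -0.001] after-turn shift cm [ 0.17  0.03 -0.09]
```

View pics/t2.png

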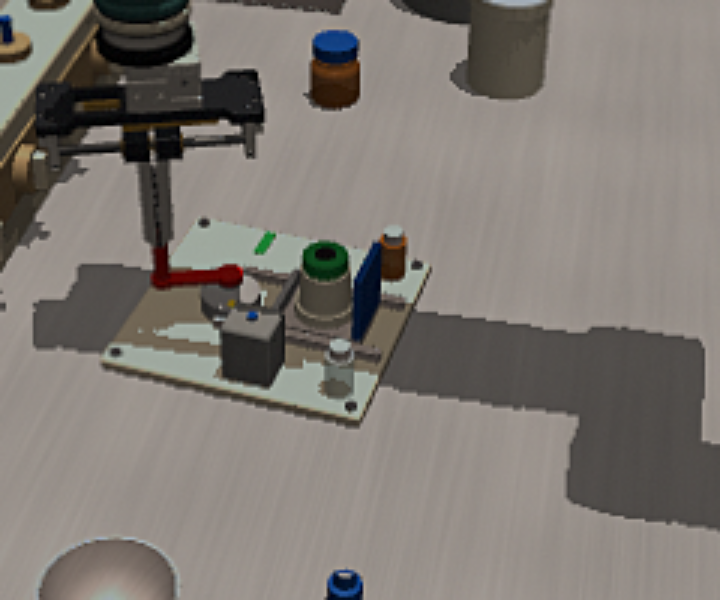

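Contact with the post is made (about 2.6 N). Now I'll sweep it clockwise about the cam axis in 3° rows.

Request:
step_arm:
  motion: "0 0 -0.306 0.07 0.0524 0 0;0 0 -0.306 0.07 0.0524 0 0;0 0 -0.306 0.07 0.0524 0 0;0 0 -0.306 0.07 0.0524 0 0;0 0 -0.306 0.07 0.0524 0 0;0 0 -0.306 0.07 0.0524 0 0;0 0 -0.306 0.07 0.0524 0 0;0 0 -0.306 0.07 0.0524 0 0;0 0 -0.306 0.07 0.0524 0 0;0 0 -0.306 0.07 0.0524 0 0;0 0 -0.306 0.07 0.0524 0 0;0 0 -0.306 0.07 0.0524 0 0;0 0 -0.306 0.07 0.0524 0 0;0 0 -0.306 0.07 0.0524 0 0;0 0 -0.306 0.07 0.0524 0 0;0 0 0 0 0 0 0"

```text
time: 5.42
tool_pos: [0.6663, 0.0038, 0.0745]
ee_rot: [1.089, 1.569, 0.637]
wrist_force: [0.1, 3.9, 2.5]
width: 0.0002
```

```bash
python3 -c "
from h import *
g,y=fing(2.03-15*.0524,.015,.0747);delta(g,y)
cv2.imwrite('pics/t3.png',cv2.resize(snapshot('side')[130:330,160:400,::-1],None,fx=3,fy=3))"
```

```text
t 5.4167 pos [0.6663 0.0038 0.0745] F [0.1 3.9 2.5] shift cm [-0.02 -0.02 -0.05] turn [-0.004  0.001 -0.002] after-turn shift cm [-0.02 -0.02 -0.05]
```

View pics/t3.png

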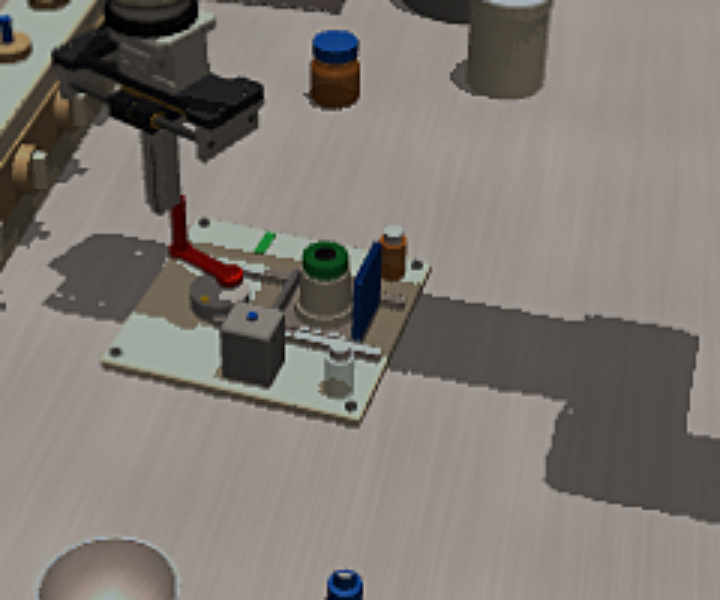

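The lever is following, and the finger is on the post's far side near (170,200). I'll continue.

Request:
step_arm:
  motion: "0 0 -0.306 0.07 0.0524 0 0;0 0 -0.306 0.07 0.0524 0 0;0 0 -0.306 0.07 0.0524 0 0;0 0 -0.306 0.07 0.0524 0 0;0 0 -0.306 0.07 0.0524 0 0;0 0 -0.306 0.07 0.0524 0 0;0 0 -0.306 0.07 0.0524 0 0;0 0 -0.306 0.07 0.0524 0 0;0 0 -0.306 0.07 0.0524 0 0;0 0 -0.306 0.07 0.0524 0 0;0 0 -0.306 0.07 0.0524 0 0;0 0 -0.306 0.07 0.0524 0 0;0 0 -0.306 0.07 0.0524 0 0;0 0 -0.306 0.07 0.0524 0 0;0 0 -0.306 0.07 0.0524 0 0;0 0 -0.306 0.07 0.0524 0 0;0 0 -0.306 0.07 0.0524 0 0;0 0 -0.306 0.07 0.0524 0 0;0 0 -0.306 0.07 0.0524 0 0;0 0 0 0 0 0 0"

```text
time: 7.13
tool_pos: [0.6302, -0.0403, 0.0745]
ee_rot: [1.529, 1.568, 0.083]
wrist_force: [2.6, 2.8, 1.8]
width: 0.0005
```

```bash
python3 -c "
from h import *
g,y=fing(2.03-34*.0524,.015,.0747);delta(g,y)
g,y=fing(0,.015,.0747);delta(g,y)
cv2.imwrite('pics/t4.png',cv2.resize(snapshot('side')[130:330,160:400,::-1],None,fx=3,fy=3))"
```

```text
t 7.1333 pos [ 0.6302 -0.0403  0.0745] F [2.6 2.8 1.8] shift cm [-0.02 -0.09 -0.02] turn [-0.003  0.    -0.003] after-turn shift cm [-0.02 -0.09 -0.02]
t 7.1333 pos [ 0.6302 -0.0403  0.0745] F [2.6 2.8 1.8] shift cm [-0.03 -1.56  0.17] turn [ 0.245 -0.    -0.003] after-turn shift cm [-0.02 -1.47  0.55]
```

View pics/t4.png

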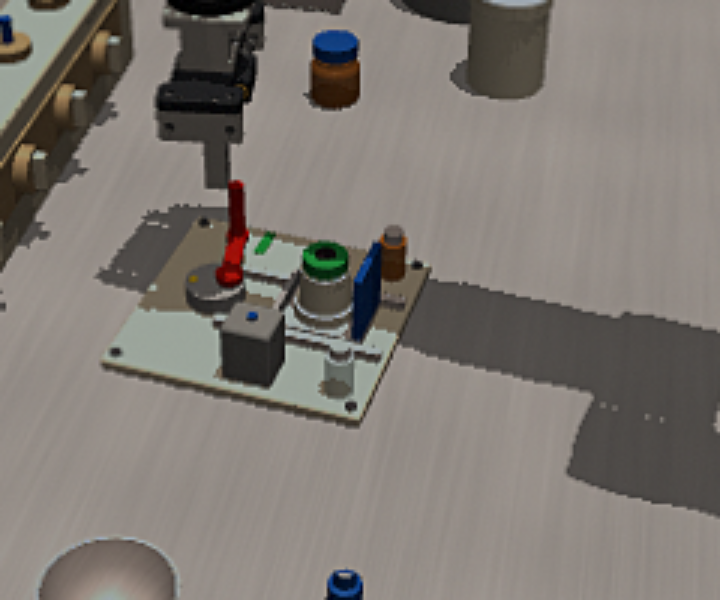

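Request:
step_arm:
  motion: "0 0 -0.306 0.05 0.05 0 0;0 0 -0.306 0.05 0.05 0 0;0 0 -0.306 0.05 0.05 0 0;0 0 -0.306 0.05 0.05 0 0;0 0 -0.306 0.05 0.05 0 0;0 0 0 0 0 0 0;0 0 0 0 0 0 0;0 0 0 0 0 0 0;0 0 0 0 0 0 0"

```text
time: 7.93
tool_pos: [0.6147, -0.0441, 0.0743]
ee_rot: [1.047, 1.569, -0.649]
wrist_force: [3.5, -0.7, 3.0]
width: 0.0004
```

```bash
python3 -c "
from h import *
g,y=fing(0,.015,.0747);delta(g,y)
a=snapshot('side')[:,:,::-1];cv2.imwrite('pics/s5.png',a)
cv2.imwrite('pics/t5.png',cv2.resize(a[180:260,210:310],None,fx=7,fy=7,interpolation=2))"
```

```text
t 7.9333 pos [ 0.6147 -0.0441  0.0743] F [ 3.5 -0.7  3. ] shift cm [-0.04  0.02 -0.02] turn [-0.004  0.001 -0.002] after-turn shift cm [-0.04  0.02 -0.02]
```

View pics/t5.png

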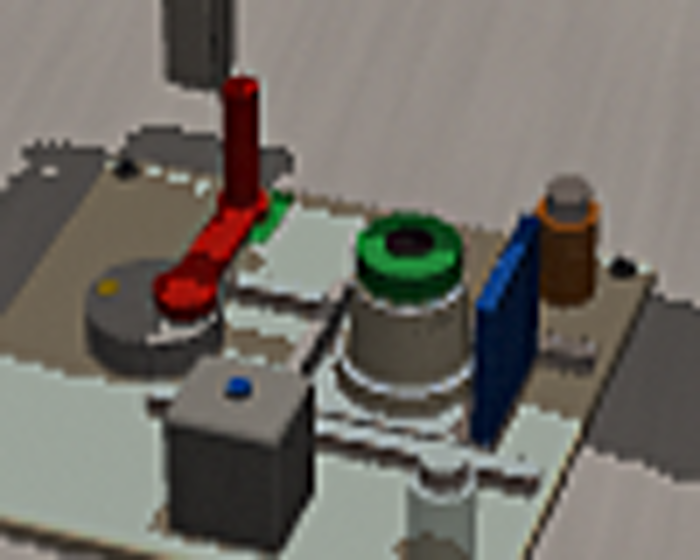

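The lever now points at the green mark, with the post top at crop (241,87) and the slide still back. I'll check the angle by projection.

```bash
python3 -c "
from h import *
s=np.load('pose.npy')
for q in (-.2,-.1,0,.1,.2,.3):
  w=world(s[:3],[feats(q)[6],feats(q)[4],feats(q)[5]]);print(q,((proj(w,'side')-[210,180]+.5)*7-.5).round(0).tolist())
# retreat and slide approach targets
a=s[2]
for n,F in dict(away=(.085,-.058,.0747),up=(.075,-.058,.2),back=(s[4]-.035,0,.2)).items(): print(n,world(s[:3],[F]).round(4))
"
```

```text
-0.2 [[265.0, 89.0], [186.0, 282.0], [269.0, 214.0]]
-0.1 [[251.0, 85.0], [186.0, 282.0], [269.0, 214.0]]
0 [[237.0, 82.0], [186.0, 282.0], [269.0, 214.0]]
0.1 [[223.0, 79.0], [186.0, 282.0], [269.0, 214.0]]
0.2 [[207.0, 78.0], [186.0, 282.0], [269.0, 214.0]]
0.3 [[192.0, 77.0], [186.0, 282.0], [269.0, 214.0]]
away [[ 0.6457 -0.0477  0.0747]]
up [[ 0.6358 -0.0465  0.2   ]]
back [[0.4438 0.0352 0.2   ]]
```

Request:
step_arm:
  motion: "0 0 0.7 0 0 0 0;0 0 0.7 0 0 0 0;0 0 0.7 0 0 0 0;0 -1 0 0 0 0 0;0 -2 0 0 0 0 0;0 -2 0 0 0 0 0;0 -2 0 0 0 0 0;0 -2 0 0 0 0 0;0 -2 0 0 0 0 0;0 -1 0 0 0 0 0;0 0 0 0 0 0 0;0 0 0 0 0 0 0"

```text
time: 8.98
tool_pos: [0.6349, -0.0461, 0.194]
ee_rot: [1.444, 1.57, -0.252]
wrist_force: [0.3, 0.2, 0.0]
width: 0.0005
```

```bash
python3 -c "
from h import *
s=np.load('pose.npy')
g=world(s[:3],[(s[4]-.035,0,.065)])[0];delta(g,s[2]-np.pi/2)
a=snapshot('side')[:,:,::-1];a2=snapshot('top')[:,:,::-1]
cv2.imwrite('pics/t6.png',np.hstack([cv2.resize(a[180:260,210:310],(400,400)),cv2.resize(a2[150:250,215:315],(400,400))]))"
```

```text
t 8.9833 pos [ 0.6349 -0.0461  0.194 ] F [0.3 0.2 0. ] shift cm [ 12.89 -19.98  -5.67] turn [-0.005  0.    -0.   ] after-turn shift cm [ 12.9  -19.94  -5.78]
```

View pics/t6.png

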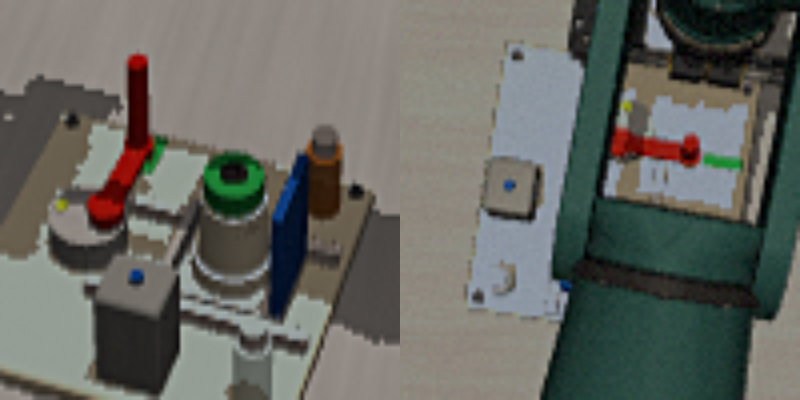

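The lever stayed at the mark: in the top view it runs from (620,145) to (690,150), in line with the green stripe at (722,160). Next I'll go behind the push plate.

Request:
step_arm:
  motion: "0 0 -1 -0.3 0 0 0;0 0 -2 -0.6 0 0 0;0 0 -2 -0.6 0 0 0;0 0 -2 -0.6 0 0 0;0 0 -2 -0.6 0 0 0;0 0 -2 -0.6 0 0 0;0 0 -2 -0.6 0 0 0;0 0 -2 -0.6 0 0 0;0 0 -2 -0.6 0 0 0;0 0 -2 -0.6 0 0 0;0 0 -1 0 0 0 0;0 0 0 0 0 0 0;0 0 0 0 0 0 0"

```text
time: 10.17
tool_pos: [0.4435, 0.0353, 0.1932]
ee_rot: [-0.66, 1.57, -2.357]
wrist_force: [0.6, -0.2, -0.7]
width: 0.0004
```

```bash
python3 -c "
from h import *
s=np.load('pose.npy')
g=world(s[:3],[(s[4]-.035,0,.065)])[0];delta(g,s[2]-np.pi/2)
cv2.imwrite('pics/w7.png',snapshot('wrist')[:,:,::-1])"
```

```text
t 10.1667 pos [0.4435 0.0353 0.1932] F [ 0.6 -0.2 -0.7] shift cm [1.282e+01 4.000e-02 1.000e-02] turn [-0.005  0.     0.   ] after-turn shift cm [1.282e+01 4.000e-02 1.000e-02]
```

View pics/w7.png

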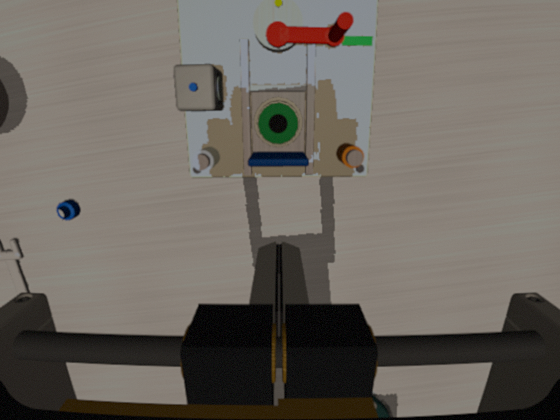

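The wrist view shows the blue plate centred at column 278, the fingertips at 279 and free space behind the plate. Descending.

Request:
step_arm:
  motion: "0 1 0 0 0 0 0;0 1.5 0 0 0 0 0;0 1.5 0 0 0 0 0;0 1.5 0 0 0 0 0;0 1.5 0 0 0 0 0;0 1.5 0 0 0 0 0;0 1.5 0 0 0 0 0;0 1 0 0 0 0 0;0 1 0 0 0 0 0;0 0.5 0 0 0 0 0;0 0.3 0 0 0 0 0;0 0 0 0 0 0 0"

```text
time: 11.22
tool_pos: [0.4434, 0.0355, 0.0653]
ee_rot: [-1.618, 1.57, 2.968]
wrist_force: [-0.9, 0.4, 0.1]
width: 0.0006
```

Request:
step_arm:
  motion: "0 0 0.4 0 0 0 0;0 0 0.4 0 0 0 0;0 0 0.4 0 0 0 0;0 0 0.4 0 0 0 0;0 0 0.4 0 0 0 0;0 0 0.2 0 0 0 0;0 0 0.2 0 0 0 0;0 0 0.2 0 0 0 0;0 0 0.2 0 0 0 0;0 0 0 0 0 0 0"

```text
time: 12.05
tool_pos: [0.4707, 0.0321, 0.0656]
ee_rot: [-1.603, 1.569, 2.984]
wrist_force: [-1.8, 0.0, 1.0]
width: 0.0002
```

Request:
step_arm:
  motion: "0 0 0.15 0 0 0 0;0 0 0.15 0 0 0 0;0 0 0.15 0 0 0 0;0 0 0.15 0 0 0 0;0 0 0.15 0 0 0 0;0 0 0.15 0 0 0 0;0 0 0.15 0 0 0 0;0 0 0.15 0 0 0 0;0 0 0.15 0 0 0 0;0 0 0.15 0 0 0 0;0 0 0.15 0 0 0 0;0 0 0.15 0 0 0 0;0 0 0.15 0 0 0 0;0 0 0.15 0 0 0 0;0 0 0.15 0 0 0 0;0 0 0.15 0 0 0 0;0 0 0.15 0 0 0 0;0 0 0.15 0 0 0 0;0 0 0.15 0 0 0 0;0 0 0.15 0 0 0 0"

```text
time: 13.72
tool_pos: [0.5012, 0.0284, 0.0657]
ee_rot: [-2.67, 1.571, 1.916]
wrist_force: [-2.8, 1.3, 0.4]
width: 0.0004
```

```bash
python3 -c "
from h import *
s=np.load('pose.npy')
g=world(s[:3],[(s[4]-.008+.035,0,.065)])[0];delta(g,s[2]-np.pi/2)
a=snapshot('side')[:,:,::-1]
cv2.imwrite('pics/t8.png',cv2.resize(a[180:260,210:310],None,fx=7,fy=7,interpolation=2))"
```

```text
t 13.7167 pos [0.5012 0.0284 0.0657] F [-2.8  1.3  0.4] shift cm [0.07 0.43 0.01] turn [-0.005 -0.     0.   ] after-turn shift cm [0.07 0.43 0.01]
```

View pics/t8.png

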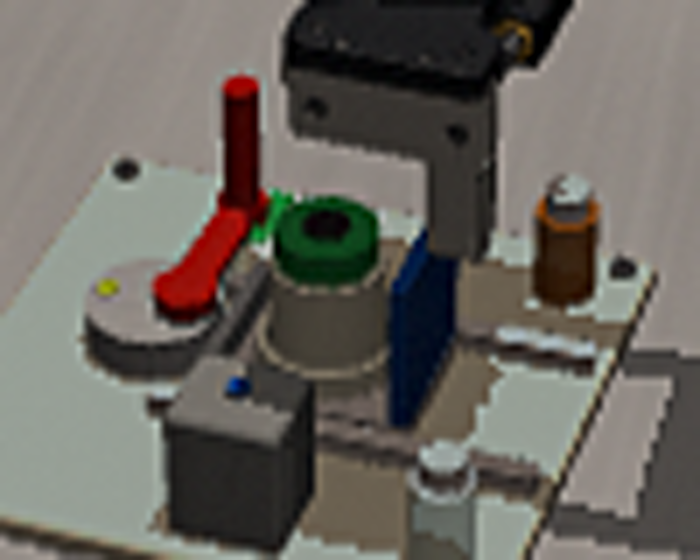

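The slide is moving with the pot seated, with about 4 mm left. I'll creep forward until the force rises at the stop.

Request:
step_arm:
  motion: "0 0 0.1 0 0 0 0;0 0 0.1 0 0 0 0;0 0 0.1 0 0 0 0;0 0 0.05 0 0 0 0;0 0 0 0 0 0 0"

```text
time: 14.18
tool_pos: [0.5046, 0.0279, 0.0657]
ee_rot: [3.039, 1.571, 1.342]
wrist_force: [-2.3, 2.0, -0.9]
width: 0.0006
```

Request:
step_arm:
  motion: "0 0 0.05 0 0 0 0;0 0 0.05 0 0 0 0;0 0 0 0 0 0 0"

```text
time: 14.43
tool_pos: [0.5047, 0.0279, 0.0657]
ee_rot: [-1.667, 1.569, 2.92]
wrist_force: [-4.5, 1.8, 0.5]
width: 0.0004
```

Request:
step_arm:
  motion: "0 0 0.05 0 0 0 0;0 0 0.05 0 0 0 0;0 0 0 0 0 0 0"

```text
time: 14.68
tool_pos: [0.5048, 0.0279, 0.0656]
ee_rot: [-1.604, 1.567, 2.983]
wrist_force: [-7.2, 2.6, 2.0]
width: 0.0004
```

Request:
step_arm:
  motion: "0 0 0.05 0 0 0 0;0 0 0.05 0 0 0 0;0 0 0 0 0 0 0"

```text
time: 14.93
tool_pos: [0.5049, 0.0279, 0.0656]
ee_rot: [-1.578, 1.565, 3.009]
wrist_force: [-9.1, 2.8, 3.4]
width: 0.0003
```

The force now rises while the position holds, so the slide is against a stop. I'll back off and check.

Request:
step_arm:
  motion: "0 0 0 0 0 0 0;0 0 -0.5 0 0 0 0;0 0 -1 0 0 0 0;0 0 -1 0 0 0 0;0 0 -1 0 0 0 0;0 0 -1 0 0 0 0;0 -1 0 0 0 0 0;0 -2 0 0 0 0 0;0 -2 0 0 0 0 0;0 -2 0 0 0 0 0;0 -2 0 0 0 0 0;0 -2 0 0 0 0 0;0 -1 0 0 0 0 0;0 0 0 0 0 0 0;0 0 0 0 0 0 0"

```text
time: 16.18
tool_pos: [0.4632, 0.0331, 0.1862]
ee_rot: [1.673, 1.569, -0.023]
wrist_force: [-0.2, 0.6, 0.0]
width: 0.0007
```

```bash
python3 -c "
from h import *
s=np.load('pose.npy');print(robot.get_obs()['wrist_force'])
for d in (.030,.033,.035):
  w=world(s[:3],[(s[4]+d,.03,.085),(s[4]+d,-.03,.085)]);print(d,((proj(w,'side')-[210,180]+.5)*7-.5).round(0).tolist())
w=world(s[:3],[(s[4],.03,.085),(s[4],-.03,.085)]);print('back',((proj(w,'side')-[210,180]+.5)*7-.5).round(0).tolist())
a=snapshot('side')[:,:,::-1]
cv2.imwrite('pics/t9.png',cv2.resize(a[180:260,210:310],None,fx=7,fy=7,interpolation=2))
cv2.imwrite('pics/s9.png',a)
cv2.imwrite('pics/w9.png',snapshot('wrist')[:,:,::-1])"
```

```text
[-0.20119578  0.57926619  0.02658549]
0.03 [[414.0, 290.0], [466.0, 195.0]]
0.033 [[406.0, 288.0], [458.0, 193.0]]
0.035 [[400.0, 287.0], [453.0, 192.0]]
back [[495.0, 307.0], [544.0, 210.0]]
```

View pics/t9.png

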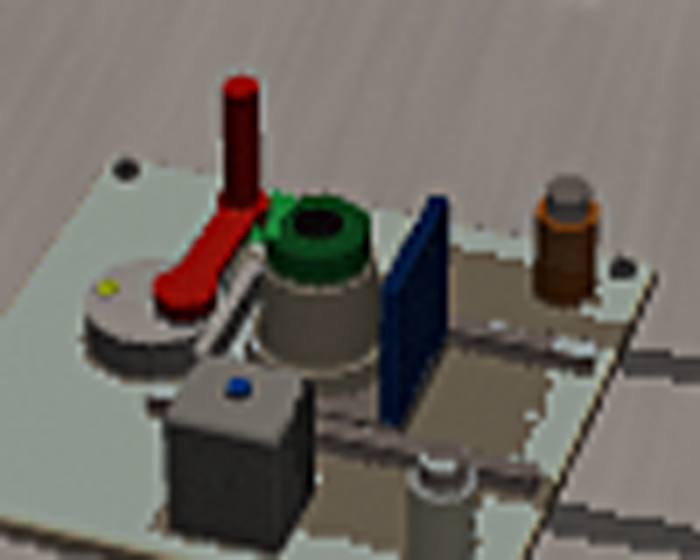

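View pics/w9.png

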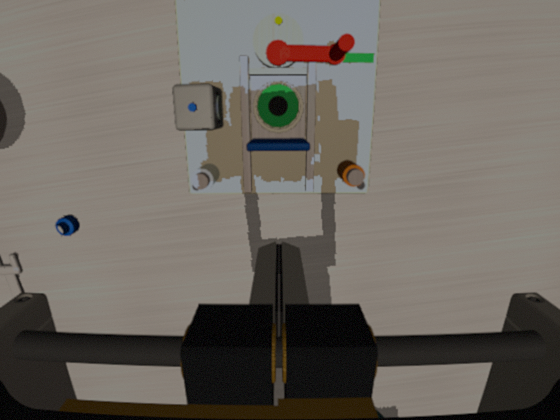

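View pics/s9.png

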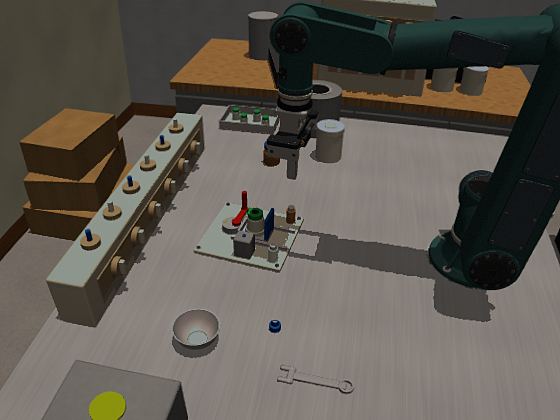

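```bash
python3 -c "
from h import *
print(robot.close_job())"
```

```text
the job is handed in; nothing more can be done
None
```

I turned the cam lever to the green mark and pushed the slide home with the pot riding in its seat. I handed the job in at about 16 s of the 51 s allowed; `close_job` gives no verdict.

- **Lever:** I swept the red post clockwise with shut fingertips while the slide was still back. By projection into the side picture the cam ended at about -0.03 rad, and the post stood at the same pixel after the slide push.
- **Slide:** I pushed the blue plate forward until it stopped. The TCP stayed at about x = 0.505 while the push force rose from 2 to 9 N. The plate's far edge moved 92 px in the picture, against 91 px expected for 35 mm of travel. Reading the plate's corners directly is only good to a few millimetres, so that alone could not tell 33 from 35 mm; I relied on the force at the stop.
- **Pot and other objects:** The pot looks upright in its seat. The vials, fitting, bowl, wrench and detector look unmoved in the last pictures. The jar was partly hidden behind the gripper in the last picture, and I compared the canister only by eye. The gripper was clear of everything, with under 1 N on the wrist.

No check failed.

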